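# Square the grey breaker up against rail and stop

### The arm

A 6-joint arm with a two-finger parallel gripper is mounted at the origin on a cart in front of the work surface, level with it; the furniture and walls round the work are solid. World frame = base frame: x ahead of the robot, y to its left, z up, the work surface at z = 0. Lengths are in mm, angles in rad, forces in N, time in s.
With the tool pointing down it reaches from about 250 to 725 mm from the base axis. Payload 9.7 kg.
Tool frame: the origin (TCP) lies midway between the tips of the shut fingers; the grasp point (between the pads) lies 19 mm behind it; z points along the fingers, y is the line along which they close (so a half turn about z gives the same grasp; the last joint's range is limited). The gripper opens to 85 mm and grips with 20 to 120 N. Pads are 22 mm wide; open, the fingers measure 114 mm over their backs; the gripper's body (76 mm by 85 mm) begins 54 mm behind the grasp point. The pads swing forward as they close: fully open they stand 13 mm farther back than shut.
Start: joints at [-1.343, 0.087, 0.176, 1.66, 0, 1.571], TCP at [124.207, -535.789, 196.984] pointing down, gripper open.
Joint ranges: [-3.13, 3.13], [-0.85, 1.81], [-1.15, 1.24], [-2.2, 2.28], [-1.44, 1.52], [-3.14, 3.14]. Speed limits (rad/s): [2.22, 2.22, 2.57, 3.14, 3.14, 3.14].

### API

Orientations are given as a rotation vector (axis times angle).
In Python, from station import robot gives the robot as it stands.
- The arm moves only by the shell command python3 -m handwheel 'ROWS' [FORCE]. ROWS is JSON, a list of rows, each a list of 3 entries, a list of its own where there are three numbers: the finger opening in mm, from 0 to 85.4, then the shift along the tool's x, y, z as a fraction of full scale, then the turn, a rotation vector about the tool's x, y, z as a fraction of full scale. A call has 1 to 10 rows; each row shifts and turns the commanded pose from where the row before left it, along the tool's axes as they then stand; what a row does not reach is not made up. Full scale, the value 1, is 0.05 m for a shift and 0.15 rad for a turn. A row lasts 1/10 s, in which the tool goes at most 50 mm and 8.59 degrees, less where a joint would pass 70% of its speed; a pose out of reach is approached as far as the arm can. A call with a number of a shift or a turn outside -1 to 1 is refused whole. A call with a gripper value outside its range is refused whole. The fingers move at their own pace and stop on an object; FORCE is the grip in N (left out, the last holds). Time passes only in rows, so rows that do not move let the fingers close. It gives the time, the measured TCP pose, the force, the opening and the grip force at its end, in the units of the state.
- robot.state(): the state, without advancing time (a new reading comes with each control period).
- robot.grab_frame(name): name is "side" or "top" or "wrist"; returns a dict with "frame" (384x512x3 uint8, red, green, blue), "fovy" (degrees; the focal length in pixels is half the picture's height over the tangent of half this angle, whatever the lens; pixels are square), "cx", "cy" (the principal point, pixels), "D" ([k1, k2, p1, p2, k3] as OpenCV has them; the pictures are not rectified), "xyz" and "attitude" of the camera in the world. Camera axes: x right, y down, z forward; pixel columns grow to the right and rows downward; lengths in mm; the calibration is good to about 2 mm. A picture is of the moment at which its call begins. There is no depth.
- robot.close_job(): hands the job in; it is judged then, once.
The state is a dict: "time_s": time; "joint_pos": joint angles; "joint_velocities": joint speeds; "effort": joint torques, N m; "position": TCP position; "ee_rot": TCP orientation; "wrist_force": force on the tool from outside, world axes, zero at the start; "moment": the same for the moment, N m; "gripper_width": finger opening in mm; "finger_force": force on a finger pad.
Only numpy, scipy, OpenCV 4.12 (cv2) and the standard library are available. Lean on these libraries where they do the work, as an engineer would, in place of code of your own. Each camera call takes 0.05 s, during which the arm holds its last target. There are 200 camera calls.

### The job

Square the grey breaker up for marking out: push it along the desk with the fingertips, without gripping or lifting it, until one short end is flush against the aluminium rail and one long side is flush against the blue stop at the end of the rail. Leave the black breaker and the green lamp where they stand.

Things in the scene. Friction and masses are not known exactly. Their poses are not given: they have to be found in the camera images.
- rail: Aluminium rail with an engraved scale, screwed to the desk: 136 mm long, 16 deep, 20 high (3 mm screw heads on top). Origin at desk height, middle of its front face; x points away from the robot into the rail (front face x = 0, back x = 16 mm), y along the rail to the left, z up.
- blue_stop: Blue bar screwed to the desk just beyond the left or the right end of the rail, square to it: 16 mm thick, 20 high (2.5 mm screw heads on top). Axes as on the rail; origin at desk height, mid-thickness, level with the rail's front face, 85 mm from the rail's middle. It fills x = -70 to +16 mm, y = -8 to +8 mm. The face towards the rail's middle is the one to push against.
- breaker_grey: Grey moulded breaker, loose in front of the rail's middle; 95 x 50 mm, 34 high (24 at its ends), black toggle up to 49; 0.1 to 0.2 kg. Origin: centre of underside; x along the 95 mm length, within about 0.3 rad of the rail's x, y across the 50 mm, z up. Slides when pushed low. When flush, its origin is 48 mm before the rail's face and 33 mm from the stop's mid-thickness.
- breaker_black: Black breaker of the same size and shape as the grey one, loose on the desk to the right of the rail; to be left alone. Origin at the centre of its underside, axes as on the grey one.
- lamp_green: Green pilot lamp standing on its lens, black body with two prongs on top, 31 mm across and 57 mm high, loose on the desk just beyond the end of the rail that has no stop; to be left alone. Origin at the centre of its underside.
- knife_switch: Knife switch with its lever shut, fixed to the desk to the left of the rail; nothing to do with it, but mind it: dark base 165 x 88 mm and 16 high, metal clips and lever up to 42 mm, black handle up to 51 mm that sticks out 55 mm over the end nearest the robot. Origin at desk height, 56 mm inside that end of the base, on its centre line; x along its length, away from the robot.

How it is judged (in metres and radians):
At the end, for the whole second after the job is handed in: The grey breaker lies flat and at rest in the corner of rail and blue stop: its end within 3.5 mm of the rail's face, its long side within 3.5 mm of the stop's inner face, square to the rail within 0.05 rad; the black breaker and the lamp within 10 mm of where they stood (x of breaker_grey in the frame of rail between -0.0515 and -0.045 m and y of breaker_grey in the frame of rail between -0.07 and 0.07 m and (y of breaker_grey in the frame of blue_stop between 0.03 and 0.0365 m or y of breaker_grey in the frame of blue_stop between -0.0365 and -0.03 m) and angle between the x axis of breaker_grey and the x axis of rail, either way round below 0.05 rad and angle between breaker_grey's own z axis and vertical below 0.05 rad and height (world z) of breaker_grey below 0.005 m and linear speed of breaker_grey below 0.01 m/s and distance of each of breaker_black, lamp_green from where it was at the start of the episode below 0.01 m); the robot touches nothing.
It fails at once if the grey breaker is lifted off the desk or tipped (height (world z) of breaker_grey above 0.008 m or angle between breaker_grey's own z axis and vertical above 0.2 rad).
It fails at once if the black breaker is pushed away (distance of breaker_black from where it was at the start of the episode above 0.01 m).
It fails at once if the lamp is pushed away or knocked over (distance of lamp_green from where it was at the start of the episode above 0.01 m or angle between lamp_green's own z axis and vertical above 0.3 rad).
It also fails if it takes over 51 s, if anything falls off the work surface, if the arm or the gripper's body presses on something with over 40 N, if the wrist force passes 120 N, or if a joint passes its speed limit or range.

## Working session

There is one attempt and no reset: what is moved stays moved. The work goes in short steps, Python scripts to look and compute and a shell command to move; the robot and the scene stay as the last step left them, time stands still between calls to the robot, and variables do not carry over. Pictures are saved under pics/ and viewed, at most 10 in all, crops included, and the job is handed in when it is done.

```bash
mkdir -p pics; cat > h.py <<'E'
import numpy as np, cv2
from scipy.spatial.transform import Rotation as R
from station import robot
def snap(name,fn):
    f=robot.grab_frame(name); cv2.imwrite('pics/'+fn+'.png',f['frame'][:,:,::-1])
    np.save('pics/'+fn+'.npy',{k:v for k,v in f.items()},allow_pickle=True); return f
def load(fn): return np.load('pics/'+fn+'.npy',allow_pickle=True).item()
def K(f):
    F=192/np.tan(np.radians(f['fovy'])/2); return np.array([[F,0,f['cx']],[0,F,f['cy']],[0,0,1]])
def rot(f):
    a=np.array(f['attitude'],float); return R.from_rotvec(a).as_matrix() if a.size==3 else (a if a.shape==(3,3) else None)
def px2w(f,pts,z):
    pts=np.array(pts,float).reshape(-1,1,2)
    n=cv2.undistortPoints(pts,K(f),np.array(f['D'],float)).reshape(-1,2)
    d=np.c_[n,np.ones(len(n))]@rot(f).T; o=np.array(f['xyz'])
    return o+d*((z-o[2])/d[:,2])[:,None]
def w2px(f,P):
    M=rot(f).T; return cv2.projectPoints(np.array(P,float).reshape(-1,3),cv2.Rodrigues(M)[0],-M@np.array(f['xyz'],float),K(f),np.array(f['D'],float))[0].reshape(-1,2)
E
python3 - <<'E'
from h import *
for n in('top','side'):
    f=snap(n,n+'0'); print(n,f['xyz'],f['attitude'],f['fovy'],f['D'])
a=cv2.imread('pics/top0.png');cv2.imwrite('pics/top0b.png',cv2.resize(a,(800,600),interpolation=2))
print(robot.state())
E
```

```text
top [425.75888151 150.71560889 895.75492417] [-2.13162191  2.18528051 -0.13868489] 53.88543884671835 [-0.11059672  0.          0.          0.          0.        ]
side [145.95516936 705.86146528 590.14405713] [-0.80008085  2.51663508 -1.18505563] 45.32466389111704 [0.03030284 0.         0.         0.         0.        ]
{'time_s': 0.1, 'joint_pos': array([-1.34300933e+00,  8.74192803e-02,  1.75191968e-01,  1.65978565e+00,
       -5.72424756e-06,  1.57077747e+00]), 'joint_velocities': array([ 6.23700193e-05, -1.02467007e-03,  3.48585120e-03,  4.79638945e-05,
       -3.05128770e-03, -1.08621419e-03]), 'effort': array([ 9.66949447e-04, -5.21559083e+01,  4.65655553e+01,  1.61181483e-02,
        7.39836514e-05,  1.69887443e-06]), 'position': array([ 124.14453128, -535.55187315,  196.33519061]), 'ee_rot': array([-3.12003507e+00, -3.56926030e-01,  2.26019060e-04]), 'wrist_force': array([-0.12002541,  0.45507252,  0.15780049]), 'moment': array([ 0.00175433, -0.05241241,  0.02661575]), 'finger_force': 0.0, 'gripper_width': 85.10437382683867}
```

View pics/top0b.png

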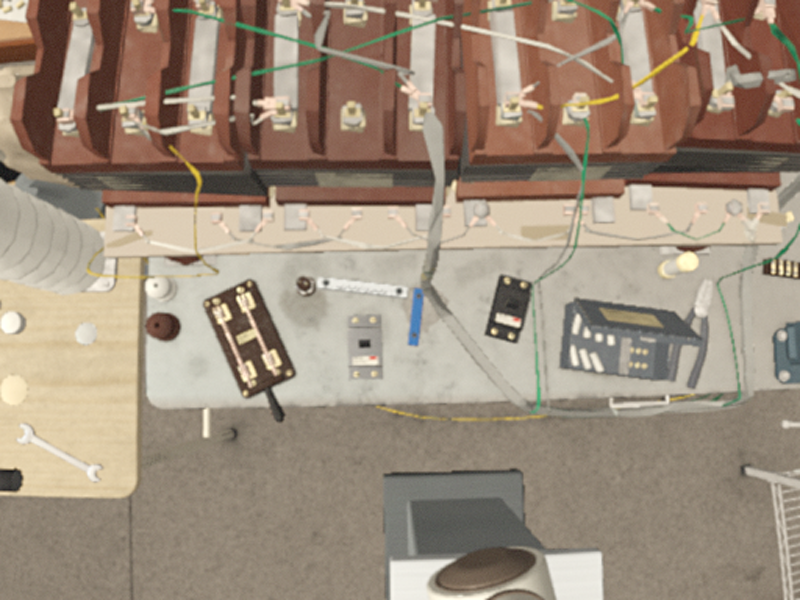

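View pics/side0.png

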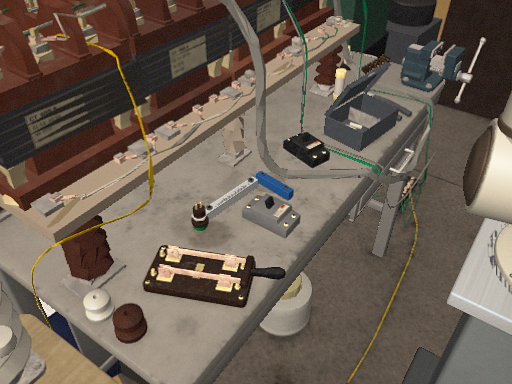

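```bash
python3 - <<'E'
import cv2
a=cv2.imread('pics/top0.png')[168:258,180:345]   # x0=180,y0=168
cv2.imwrite('pics/c1.png',cv2.resize(a,None,fx=4.8,fy=4.8,interpolation=2))
E
```

```text
(no output)
```

View pics/c1.png

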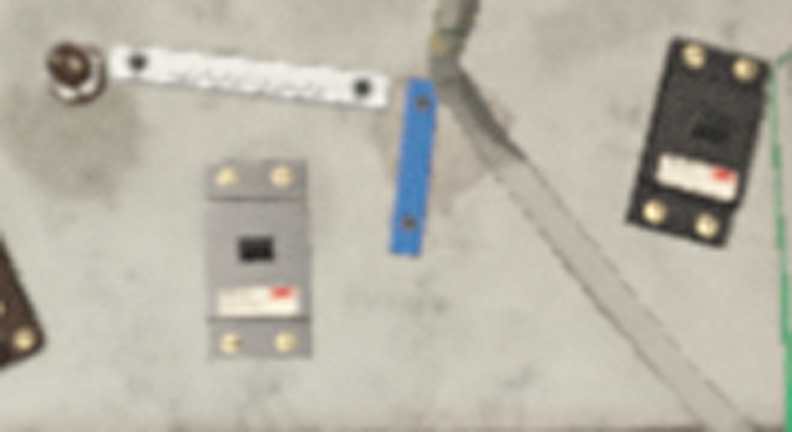

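The crop shows the rail front edge (112,77)-(385,106), the stop's inner edge (408,80)-(391,253), and the grey breaker's corners (208,160), (304,160), (311,356), (212,358).

```bash
python3 - <<'E'
from h import *
f=load('top0'); np.set_printoptions(precision=1,suppress=True)
def c(p): return np.array(p,float)/4.8+[180-.4,168-.4]
print('tilt z axis',rot(f)[:,2])
r=px2w(f,c([(112,77),(385,106),(387,77),(115,46)]),20); b=px2w(f,c([(408,80),(391,253),(436,82),(420,256)]),20)
g=px2w(f,c([(208,160),(304,160),(311,356),(212,358)]),24); k=px2w(f,c([(675,38),(772,62),(726,246),(627,222)]),24)
l=px2w(f,c([(70,62)]),50)
for n,v in zip('rbgkl',(r,b,g,k,l)):
  print(n,v[:,:2].tolist(), v.mean(0))
d=r[1]-r[0];print('len',np.linalg.norm(d),'yaw rail',np.arctan2(-(-d[0]),-d[1]) ,np.arctan2(d[0],-d[1]))
d=b[0]-b[1];print('stop yaw',np.arctan2(d[1],d[0]),np.linalg.norm(d))
d=g[0]+g[1]-g[2]-g[3];print('grey yaw',np.arctan2(d[1],d[0]),np.linalg.norm(d)/2, np.linalg.norm(g[0]-g[1]))
E
```

```text
tilt z axis [ 0.1 -0.  -1. ]
r [[557.2248311228702, 257.9543268560854], [539.627288048671, 124.97298617629123], [553.8744027962501, 123.59664287777368], [572.5388545397675, 256.3517176928051]] [555.8 190.7  20. ]
b [[552.1435422125084, 113.3892167347189], [468.04884515214917, 124.06484374150367], [550.8226286461006, 99.74948183801519], [466.2457538832492, 110.11242770914427]] [509.3 111.8  20. ]
g [[514.9144115251169, 211.33705299957728], [513.7764706467766, 164.94544449696454], [419.63883845454905, 163.74488922562463], [419.80903044623807, 211.05053981840211]] [467.  187.8  24. ]
k [[569.1566966760463, -17.788990691816963], [556.1704442578439, -65.12872065413706], [466.8757285844773, -37.812362704896174], [479.7903998766867, 9.831877479941767]] [518.  -27.7  24. ]
l [[560.3966826435478, 274.14918720007233]] [560.4 274.1  50. ]
len 134.14063698687204 yaw rail -0.13156649873296225 -0.13156649873296225
stop yaw -0.12627225197836495 84.7696118055378
grey yaw 0.00785782164508585 94.62442793025303 46.40556269352079
```

```bash
cat >> h.py <<'E'
C,S=np.cos(-.13),np.sin(-.13); O=np.array([548.4,191.5])
def rail(p): d=np.array(p)[:2]-O; return np.array([C*d[0]+S*d[1],-S*d[0]+C*d[1]])
def st():
    s=robot.state(); M=R.from_rotvec(s['ee_rot']).as_matrix()
    print('t %.1f'%s['time_s'],'rail',rail(s['position']).round(1),'z %.1f'%s['position'][2],'tool y ang %.3f'%np.arctan2(M[1,1],M[0,1]),'zax',M[:,2].round(3),'F',s['wrist_force'].round(1),'w %.1f'%s['gripper_width'],'j',s['joint_pos'].round(2))
E
python3 -m handwheel '[[60,[0,0,0],[0,0,-1]],[60,[0,0,0],[0,0,-1]],[60,[0,0,0],[0,0,-1]],[60,[0,0,0],[0,0,-1]],[60,[0,0,0],[0,0,-1]],[60,[0,0,0],[0,0,-1]],[60,[0,0,0],[0,0,-1]],[60,[0,0,0],[0,0,-1]],[60,[0,0,0],[0,0,-0.09]],[60,[0,0,0],[0,0,0]]]' | tail -c 300; python3 -c "from h import *; st()"
python3 -m handwheel '[[60,[0.8,0.24,0],[0,0,0]],[60,[0.8,0.24,0],[0,0,0]],[60,[0.8,0.24,0],[0,0,0]],[60,[0.8,0.24,0],[0,0,0]],[60,[0.8,0.24,0],[0,0,0]],[60,[0.8,0.24,0],[0,0,0]],[60,[0.8,0.24,0],[0,0,0]],[60,[0.8,0.24,0],[0,0,0]],[60,[0.8,0.24,0],[0,0,0]],[60,[0,0,0],[0,0,0]]]' | tail -c 300; python3 -c "from h import *; st()"
```

```text
time_s: 1.1
position: [124.2, -535.7, 196.7]
ee_rot: [-2.364, -2.068, -0.0]
wrist_force: [-0.5, -0.4, 0.1]
gripper_width: 59.8
finger_force: 0.0
t 1.1 rail [-326.4 -776. ] z 196.7 tool y ang -0.133 zax [-0.     0.001 -1.   ] F [-0.5 -0.4  0.1] w 59.8 j [-1.34  0.09  0.18  1.66  0.    0.36]
time_s: 2.1
position: [279.2, -189.2, 197.3]
ee_rot: [2.358, 2.075, 0.002]
wrist_force: [0.4, -0.1, 0.4]
gripper_width: 59.9
finger_force: 0.0
t 2.1 rail [-217.6 -412.4] z 197.3 tool y ang -0.127 zax [ 0.001  0.    -1.   ] F [ 0.4 -0.1  0.4] w 59.9 j [-0.6  -0.42 -0.26  1.73  0.    1.1 ]
```

```bash
python3 -m handwheel '[[60,[0.9,0.27,0],[0,0,0]],[60,[0.9,0.27,0],[0,0,0]],[60,[0.9,0.27,0],[0,0,0]],[60,[0.9,0.27,0],[0,0,0]],[60,[0.9,0.27,0],[0,0,0]],[60,[0.9,0.27,0],[0,0,0]],[60,[0.9,0.27,0],[0,0,0]],[60,[0.9,0.27,0],[0,0,0]],[60,[0.9,0.27,0],[0,0,0]],[60,[0.9,0.27,0],[0,0,0]]]' >/dev/null
python3 -m handwheel '[[60,[0.06,0,0.5],[0,0,0]],[60,[0,0,0.5],[0,0,0]],[60,[0,0,0.5],[0,0,0]],[60,[0,0,0.5],[0,0,0]],[60,[0,0,0.5],[0,0,0]],[60,[0,0,0],[0,0,0]]]' | tail -c 150; python3 - <<'E'
from h import *
st()
f=snap('wrist','w1');snap('top','t1')
a=cv2.imread('pics/w1.png');cv2.imwrite('pics/w1b.png',cv2.resize(a,(768,576)))
E
```

```text
time_s: 3.7
position: [468.7, 237.6, 68.5]
ee_rot: [-2.363, -2.068, 0.009]
wrist_force: [-0.1, -0.1, -0.1]
gripper_width: 60.2
finger_force: 0.0
t 3.7 rail [-85.   35.3] z 68.5 tool y ang -0.133 zax [-0.005 -0.003 -1.   ] F [-0.1 -0.1 -0.1] w 60.2 j [ 0.47  0.02 -0.14  1.41 -0.    2.17]
```

View pics/w1b.png

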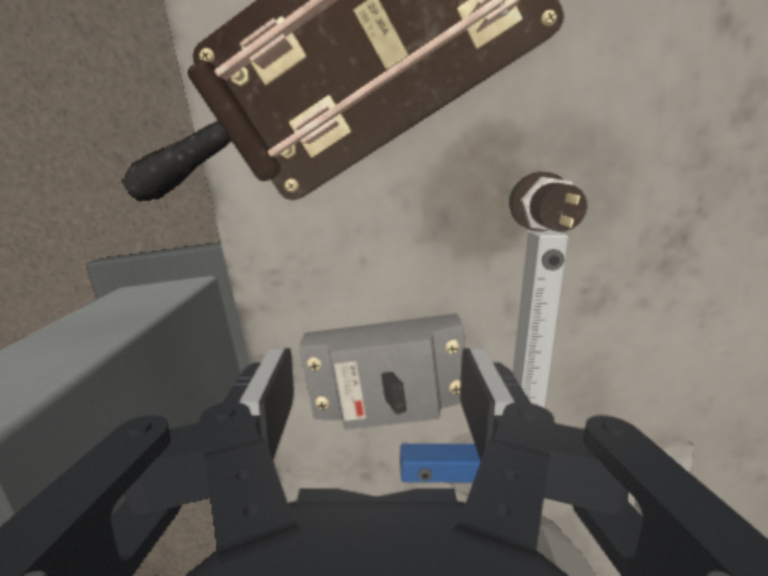

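The wrist view shows the grey breaker's left underside edge at about (302,333)-(462,315), the stop's inner top edge at (403,445)-(478,445), and the rail and lamp clear of the fingers.

```bash
python3 - <<'E'
from h import *
np.set_printoptions(precision=1,suppress=True)
f=load('w1'); q=lambda *p:np.array(p)/1.5
for n,p,z in(('grey L bottom',q((302,333),(462,315)),0),('stop in top',q((403,445),(478,445)),20),('lamp',q((558,203)),50),('rail top back corner',q((567,234),(529,236)),20),('rail front top lower',q((528,390)),20),('knife corner',q((293,198)),8)):
  print(n,[rail(v) for v in px2w(f,p,z)])
for z in(0,24): print(w2px(f,np.c_[[np.r_[O,z][:2]],[z]])*1.5)
E
```

```text
grey L bottom [array([-130.8,    3.5]), array([-31.8,  15.4])]
stop in top [array([-67.9, -63.7]), array([-21.1, -63.7])]
lamp [array([-1.7, 88.6])]
rail top back corner [array([17.5, 69.1]), array([-2.7, 68. ])]
rail front top lower [array([  6.2, -24.9])]
knife corner [array([-130. ,   87.1])]
[[511.5 338. ]]
[[524.  355.2]]
```

```bash
python3 -m handwheel '[[60,[0,0.08,0.4],[0,0,0]],[60,[0,0,0.4],[0,0,0]],[60,[0,0,0.4],[0,0,0]],[60,[0,0,0.04],[0,0,0.02]],[60,[-0.08,0,0],[0,0,0]],[60,[-0.08,0,0],[0,0,0]],[60,[-0.08,0,0],[0,0,0]],[60,[-0.08,0,0],[0,0,0]],[60,[-0.08,0,0],[0,0,0]]]' >/dev/null;  python3 -c "from h import *; st()"
python3 -m handwheel '[[60,[-0.08,0,0],[0,0,0]],[60,[-0.08,0,0],[0,0,0]],[60,[-0.08,0,0],[0,0,0]],[60,[-0.08,0,0],[0,0,0]],[60,[-0.08,0,0],[0,0,0]],[60,[0,0,0],[0,0,0]]]' >/dev/null;  python3 - <<'E'
from h import *
st()
snap('wrist','w2')
a=cv2.imread('pics/w2.png');cv2.imwrite('pics/w2b.png',cv2.resize(a,(768,576)))
E
```

```text
t 4.7 rail [-79.5  16.7] z 10.5 tool y ang -0.133 zax [ 0.001  0.    -1.   ] F [-0.1  0.4  0.4] w 59.9 j [ 0.43  0.02 -0.25  1.3  -0.    2.14]
t 5.3 rail [-79.8  -3.5] z 10.0 tool y ang -0.133 zax [-0. -0. -1.] F [ 0.5 -0.  -0.3] w 60.3 j [ 0.4   0.   -0.28  1.3  -0.    2.1 ]
```

View pics/w2b.png

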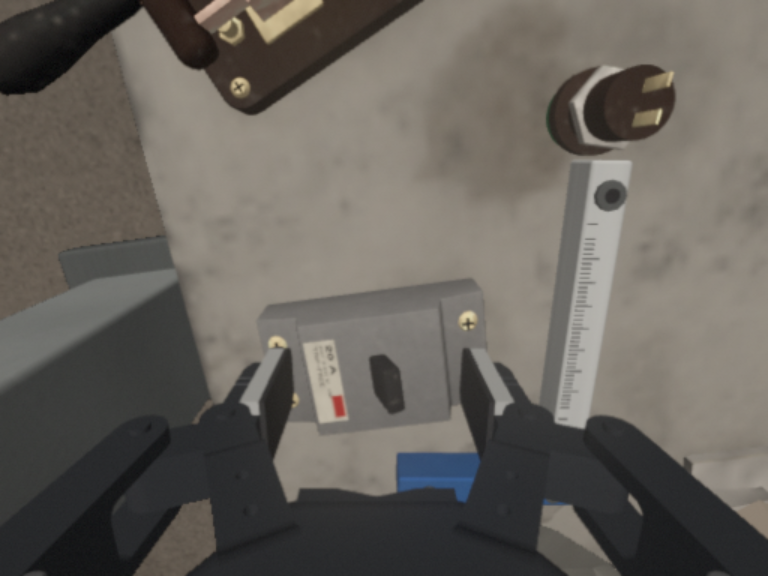

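The view shows the fingertips at (280,350) and (475,350) overlapping the breaker's end screws with no force, so I need to check whether the breaker moved and where the tips are in the image.

```bash
python3 - <<'E'
from h import *
np.set_printoptions(precision=1,suppress=True)
f=load('w2'); q=lambda *p:np.array(p)/1.5
def W(x,y,z): return [O[0]+C*x-S*y,O[1]+S*x+C*y,z]
print(f['xyz'],rail(f['xyz']),rot(f)[:,2])
print('tips',w2px(f,[W(-80+dx,-3.5+dy,z) for dx in(-30,30) for dy in(-11,11) for z in(10,20)])*1.5)
for n,p,z in(('grey L bottom',q((264,308),(478,281)),0),('grey end top L',q((262,320),(484,293)),24),('stop in',q((398,455),(478,455)),0),('stop in top',q((398,473),(470,473)),20),('lamp',q((640,100)),50),('rail end',q((571,162),(630,162)),20)):
  print(n,[rail(v) for v in px2w(f,p,z)])
E
```

```text
[479.3 271.  187.9] [-78.8  69.9] [-0.  -0.3 -1. ]
tips [[308.2 350.7]
 [304.7 360.7]
 [305.7 305. ]
 [302.  313. ]
 [439.9 350.3]
 [443.2 360.3]
 [441.9 304.7]
 [445.4 312.6]]
grey L bottom [array([-131.3,    2.6]), array([-32.3,  15.4])]
grey end top L [array([-125.8,    6. ]), array([-35.5,  17.4])]
stop in [array([-67.8, -79. ]), array([-26. , -79.2])]
stop in top [array([-68.8, -73.3]), array([-34.7, -73.5])]
lamp [array([ 0.3, 86.3])]
rail end [array([-5.1, 68. ]), array([17.4, 68.1])]
```

```bash
python3 - <<'E'
from h import *
f=snap('side','s2'); np.set_printoptions(precision=1,suppress=True)
a=cv2.imread('pics/s2.png')[130:270,170:350]
cv2.imwrite('pics/s2b.png',cv2.resize(a,None,fx=4.2,fy=4.2,interpolation=2))
def W(x,y,z): return [O[0]+C*x-S*y,O[1]+S*x+C*y,z]
for z in(10,24,40): print(z,((w2px(f,[W(-80+dx,-3.5,z) for dx in(-30,30)])-[170,130])*4.2).tolist())
E
```

```text
10 [[459.7552783058004, 406.04256853214923], [355.25514723030193, 339.8024577378076]]
24 [[461.2141235259553, 382.28518986501393], [355.55210151856295, 316.22318924218825]]
40 [[462.9224276865972, 354.4866994716133], [355.8992729298359, 288.65501917998284]]
```

View pics/s2b.png

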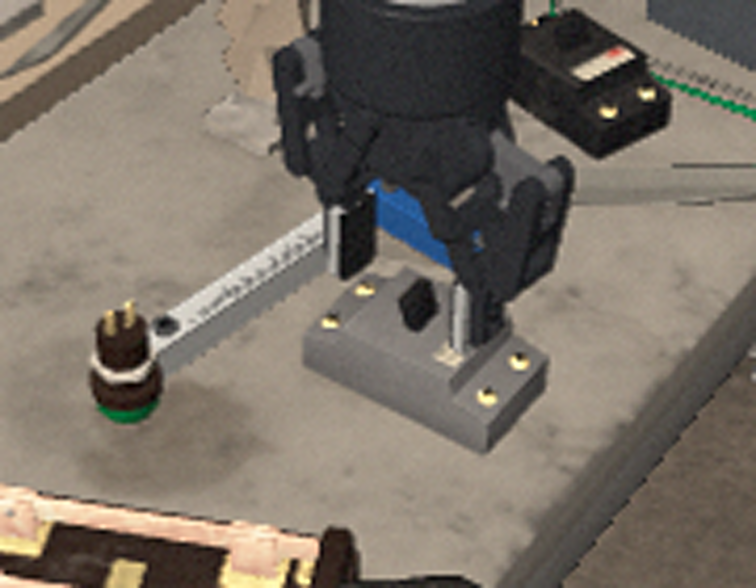

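The side view shows the fingertips (460,355) and (345,275) hanging at about z = 40, above the breaker and much higher than the TCP reading of 10 suggests. I'll back off to the left and find the desk with a guarded descent.

```bash
python3 -m handwheel '[[60,[0.2,0,0],[0,0,0]],[60,[0.2,0,0],[0,0,0]],[60,[0.2,0,0],[0,0,0]],[60,[0.17,0,0],[0,0,0]],[60,[0,0,0],[0,0,0]]]' >/dev/null;  python3 -c "from h import *; st()"
python3 -m handwheel '[[60,[0,0,0.06],[0,0,0]],[60,[0,0,0.06],[0,0,0]],[60,[0,0,0],[0,0,0]]]' >/dev/null;  python3 -c "from h import *; st()"
python3 - <<'E'
from h import *
f=snap('side','s3')
a=cv2.imread('pics/s3.png')[130:270,170:350]
cv2.imwrite('pics/s3b.png',cv2.resize(a,None,fx=4.2,fy=4.2,interpolation=2))
def W(x,y,z): return [O[0]+C*x-S*y,O[1]+S*x+C*y,z]
for z in(0,10,24,40): print(z,((w2px(f,[W(-80+dx,35,z) for dx in(-30,30)])-[170,130])*4.2).tolist())
E
```

```text
t 5.9 rail [-79.9  36.8] z 9.8 tool y ang -0.131 zax [-0.  0. -1.] F [ 0.1 -0.3 -0.4] w 60.2 j [ 0.47  0.05 -0.22  1.3   0.    2.17]
t 6.2 rail [-80.1  35. ] z 3.3 tool y ang -0.133 zax [-0.001 -0.    -1.   ] F [ 0.2 -0.7 -0.4] w 60.1 j [ 0.46  0.05 -0.24  1.28 -0.    2.17]
0 [[398.8992462978341, 471.33068619921715], [294.6907286729766, 401.4110477619648]]
10 [[399.47126947266275, 454.59707905346215], [294.44035153922607, 384.77167305657736]]
24 [[400.28793059204094, 430.7182248452862], [294.0827825078968, 361.04278582848497]]
40 [[401.24465239257876, 402.76085204007666], [293.6637217030817, 333.2841356649499]]
```

View pics/s3b.png

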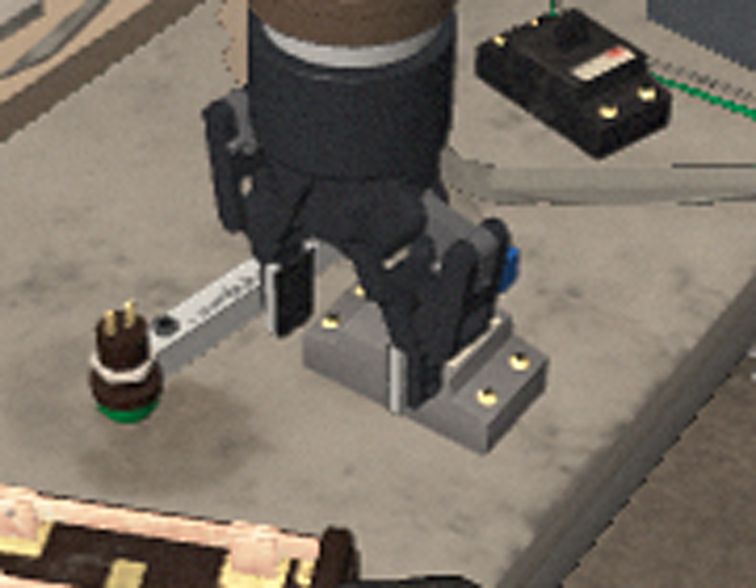

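Tips at (398,410) and (275,335) give z ≈ 36 with TCP at 3.3: a tip offset of about 33 mm. The fingers are clear to the left of the breaker, so I'll descend in guarded steps.

```bash
python3 -m handwheel '[[60,[0,0,0.1],[0,0,0]],[60,[0,0,0.1],[0,0,0]],[60,[0,0,0.1],[0,0,0]],[60,[0,0,0.04],[0,0,0]],[60,[0,0,0],[0,0,0]]]' >/dev/null;  python3 -c "from h import *; st()"
python3 -m handwheel '[[60,[0,0,0.04],[0,0,0]],[60,[0,0,0.04],[0,0,0]],[60,[0,0,0],[0,0,0]]]' >/dev/null;  python3 -c "
from h import *; st()
f=snap('side','s4')
a=cv2.imread('pics/s4.png')[130:270,170:350]
cv2.imwrite('pics/s4b.png',cv2.resize(a,None,fx=4.2,fy=4.2,interpolation=2))"
```

```text
t 6.8 rail [-80.   35.3] z -13.5 tool y ang -0.133 zax [-0.001 -0.    -1.   ] F [0.2 0.6 0.2] w 59.9 j [ 0.46  0.06 -0.26  1.25 -0.    2.17]
t 7.0 rail [-79.9  35.4] z -17.3 tool y ang -0.132 zax [-0. -0. -1.] F [-0.6  0.  -0.9] w 60.3 j [ 0.46  0.06 -0.26  1.24  0.    2.17]
```

View pics/s4b.png

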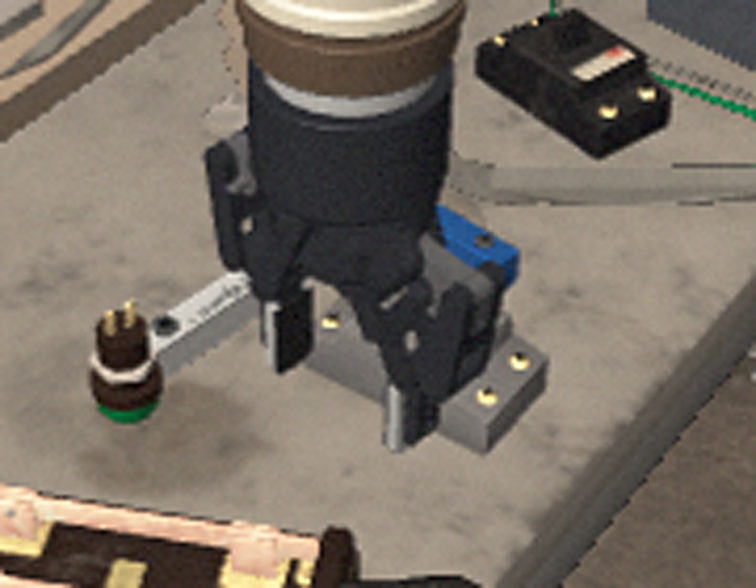

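Tips now at (395,450), z ≈ 12, well below the breaker's 24 mm end height. Pushing towards the stop.

```bash
python3 -m handwheel '[[60,[0,0,0.06],[0,0,0]],[60,[-0.08,0,0],[0,0,0]],[60,[-0.08,0,0],[0,0,0]],[60,[-0.08,0,0],[0,0,0]],[60,[-0.08,0,0],[0,0,0]],[60,[-0.08,0,0],[0,0,0]],[60,[-0.08,0,0],[0,0,0]]]' >/dev/null;  python3 -c "from h import *; st()"
python3 -m handwheel '[[60,[-0.08,0,0],[0,0,0]],[60,[-0.08,0,0],[0,0,0]],[60,[-0.08,0,0],[0,0,0]],[60,[-0.08,0,0],[0,0,0]],[60,[0,0,0],[0,0,0]]]' >/dev/null;  python3 -c "
from h import *; st()
f=snap('wrist','w5')
a=cv2.imread('pics/w5.png')
cv2.imwrite('pics/w5b.png',cv2.resize(a,(768,576)))"
```

```text
t 7.8 rail [-79.8  11.2] z -19.9 tool y ang -0.133 zax [ 0.  0. -1.] F [1.  1.8 0.6] w 60.0 j [ 0.42  0.03 -0.3   1.24  0.    2.13]
t 8.3 rail [-79.9  -5.1] z -20.1 tool y ang -0.133 zax [-0. -0. -1.] F [ 0.   0.1 -1.9] w 59.9 j [ 0.4   0.02 -0.32  1.24 -0.    2.1 ]
```

View pics/w5b.png

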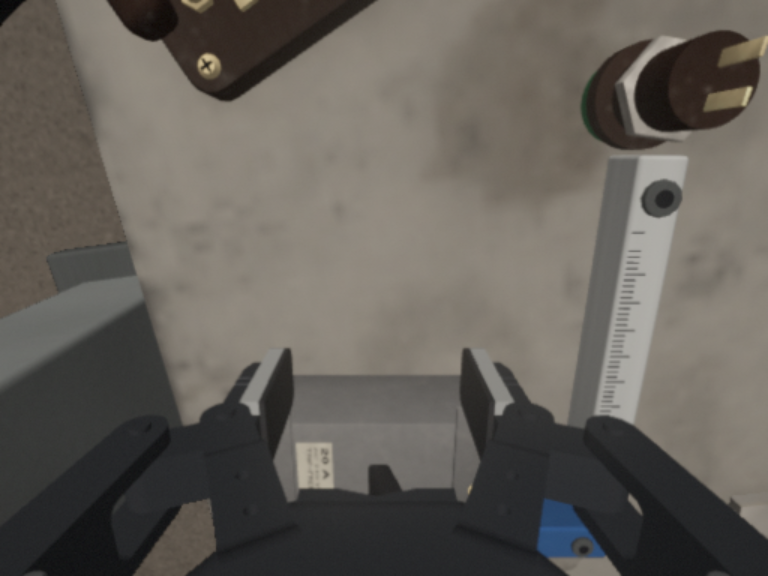

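The view shows the breaker squared against both fingers, near edge (290,376)-(463,376). I'll push on to just short of the stop.

```bash
python3 -m handwheel '[[60,[-0.06,0,0],[0,0,0]],[60,[-0.06,0,0],[0,0,0]],[60,[-0.04,0,0],[0,0,0]],[60,[0,0,0],[0,0,0]]]' >/dev/null
python3 - <<'E'
from h import *
np.set_printoptions(precision=1,suppress=True)
st()
f=load('w5'); print([rail(v) for v in px2w(f,np.array([(295,376),(458,376)])/1.5,0)],[rail(v) for v in px2w(f,np.array([(610,157),(585,330)])/1.5,20)])
f=snap('top','t5'); a=cv2.imread('pics/t5.png')
E
```

```text
t 8.8 rail [-79.9 -12.8] z -20.0 tool y ang -0.133 zax [-0. -0. -1.] F [-0.3 -0.2  0.4] w 60.3 j [ 0.4  0.  -0.3  1.2 -0.   2.1]
[array([-112.5,  -18. ]), array([-45.3, -18.2])] [array([-6.3, 68.3]), array([-6.2, 10.4])]
```

```bash
python3 -m handwheel '[[60,[0.1,0,0],[0,0,0]],[60,[0.1,0,0],[0,0,0]],[60,[0,0,-0.5],[0,0,0]],[60,[0,0,-0.8],[0,0,0]],[60,[0,0,-0.8],[0,0,0]],[60,[0,-0.5,0],[0,0,0]],[60,[0,-0.5,0],[0,0,0]],[60,[0,-0.5,0],[0,0,0]]]' >/dev/null
python3 -m handwheel '[[25,[0,0,0],[0,0,-1]],[25,[0,0,0],[0,0,-1]],[25,[0,0,0],[0,0,-1]],[25,[0,0,0],[0,0,-1]],[25,[0,0,0],[0,0,-1]],[25,[0,0,0],[0,0,-1]],[25,[0,0,0],[0,0,-1]],[25,[0,0,0],[0,0,-1]],[25,[0,0,0],[0,0,-1]],[25,[0,0,0],[0,0,-1]]]' >/dev/null
python3 -m handwheel '[[25,[0,0,0],[0,0,-0.48]],[25,[0,-0.5,0],[0,0,0]],[25,[0,-0.5,0],[0,0,0]],[25,[0,0,0],[0,0,0]]]' >/dev/null
python3 -c "
from h import *; st()"
```

```text
t 11.0 rail [-155.   -53.7] z 85.1 tool y ang 1.438 zax [-0.    -0.001 -1.   ] F [-0.1 -0.2  0.1] w 24.9 j [ 0.39 -0.24 -0.35  1.46 -0.    0.52]
```

```bash
python3 -m handwheel '[[25,[0,0.03,0.8],[0,0,0]],[25,[0,0,0.7],[0,0,0]],[25,[0,0,0.3],[0,0,0]],[25,[0,0,0.1],[0,0,0]],[25,[0,0,0.08],[0,0,0]],[25,[0,0,0],[0,0,0]]]' >/dev/null
python3 -c "
from h import *; st()"
python3 -m handwheel '[[25,[-0.08,0,0],[0,0,0]],[25,[-0.08,0,0],[0,0,0]],[25,[-0.08,0,0],[0,0,0]],[25,[-0.08,0,0],[0,0,0]],[25,[-0.08,0,0],[0,0,0]],[25,[-0.08,0,0],[0,0,0]],[25,[-0.08,0,0],[0,0,0]]]' >/dev/null
python3 - <<'E'
from h import *
st()
f=snap('side','s6')
a=cv2.imread('pics/s6.png')[130:270,170:350]
b=snap('wrist','w6')['frame'][:,:,::-1]
cv2.imwrite('pics/m6.png',np.hstack([cv2.resize(a,(400,311)),cv2.resize(b,(400,311))]))
E
```

```text
t 11.6 rail [-154.5  -50.3] z -13.5 tool y ang 1.440 zax [ 0.001  0.    -1.   ] F [-0.5  0.5 -1. ] w 25.2 j [ 0.39 -0.2  -0.51  1.27  0.    0.53]
t 12.3 rail [-126.8  -50.9] z -14.0 tool y ang 1.439 zax [-0.  0. -1.] F [-2.2  1.8  1.7] w 24.9 j [ 0.36 -0.14 -0.46  1.26  0.    0.49]
```

```bash
python3 -m handwheel '[[25,[-0.08,0,0],[0,0,0]],[25,[-0.08,0,0],[0,0,0]],[25,[-0.08,0,0],[0,0,0]],[25,[-0.04,0,0],[0,0,0]]]' >/dev/null
python3 -c "
from h import *; st()"
for i in 1; do :; done
python3 -m handwheel '[[25,[-0.02,0,0],[0,0,0]],[25,[-0.02,0,0],[0,0,0]]]' | grep -A0 force;python3 -c "
from h import *; st()"
python3 -m handwheel '[[25,[-0.02,0,0],[0,0,0]]]' | grep wrist;python3 -c "
from h import *; st()"
```

```text
t 12.8 rail [-112.5  -50.9] z -14.0 tool y ang 1.439 zax [ 0.  0. -1.] F [-3.3  0.7  3.2] w 24.9 j [ 0.35 -0.11 -0.43  1.25  0.    0.48]
wrist_force: [-1.9, 0.4, 3.0]
--
finger_force: 1.9
t 13.0 rail [-110.9  -50.9] z -14.0 tool y ang 1.440 zax [-0.  0. -1.] F [-1.9  0.4  3. ] w 25.0 j [ 0.35 -0.11 -0.43  1.25  0.    0.48]
wrist_force: [-2.9, 0.7, 3.2]
t 13.1 rail [-109.9  -50.9] z -14.0 tool y ang 1.440 zax [-0.  0. -1.] F [-2.9  0.7  3.2] w 25.2 j [ 0.34 -0.11 -0.42  1.25  0.    0.48]
```

```bash
python3 - <<'E'
from h import *
a=snap('side','s7')['frame'][130:270,170:350,::-1]
b=snap('top','t7')['frame'][168:258,200:300,::-1]
cv2.imwrite('pics/m7.png',np.hstack([cv2.resize(a,(463,360),interpolation=2),cv2.resize(b,(333,360)[:1]+(300,),interpolation=2) if 0 else cv2.copyMakeBorder(cv2.resize(b,(333,300),interpolation=2),0,60,0,0,0)]))
E
```

```text
(no output)
```

View pics/m7.png

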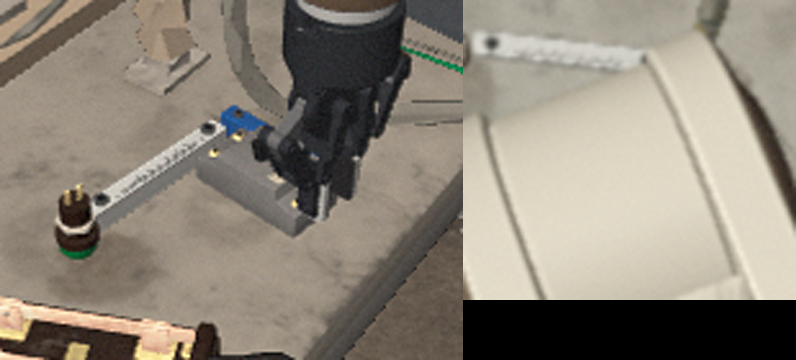

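The fingers sit low behind the near end and the breaker's far end is about at the rail, at (200,165) in the left half. I'll go on in 1 mm steps until the force rises.

```bash
for k in 1; do python3 -m handwheel '[[25,[-0.02,0,0],[0,0,0]]]' | grep wrist; done
python3 -m handwheel '[[25,[-0.02,0,0],[0,0,0]]]' | grep wrist
python3 -m handwheel '[[25,[-0.02,0,0],[0,0,0]]]' | grep wrist
python3 -c "
from h import *; st()"
```

```text
wrist_force: [-2.8, 0.4, 1.8]
wrist_force: [-2.1, 0.7, 3.2]
wrist_force: [-2.7, -1.0, 3.2]
t 13.5 rail [-106.8  -50.9] z -14.0 tool y ang 1.440 zax [ 0.  0. -1.] F [-2.7 -1.   3.2] w 25.0 j [ 0.34 -0.1  -0.42  1.25 -0.    0.47]
```

```bash
python3 -m handwheel '[[25,[-0.02,0,0],[0,0,0]]]' | grep wrist
python3 -m handwheel '[[25,[-0.02,0,0],[0,0,0]]]' | grep wrist
python3 -m handwheel '[[25,[-0.02,0,0],[0,0,0]]]' | grep wrist
python3 -m handwheel '[[25,[0,0,0],[0,0,0]]]' | grep wrist
python3 -c "
from h import *; st()"
```

```text
wrist_force: [-2.1, 0.7, 3.5]
wrist_force: [-2.8, 0.7, 2.0]
wrist_force: [-2.5, 0.1, 3.0]
wrist_force: [-1.5, 0.7, 2.3]
t 13.9 rail [-103.7  -50.9] z -14.0 tool y ang 1.439 zax [ 0. -0. -1.] F [-1.5  0.7  2.3] w 25.1 j [ 0.34 -0.09 -0.41  1.25 -0.    0.47]
```

```bash
python3 -m handwheel '[[25,[-0.02,0,0],[0,0,0]]]' | grep wrist
python3 -m handwheel '[[25,[-0.02,0,0],[0,0,0]]]' | grep wrist
python3 -m handwheel '[[25,[0,0,0],[0,0,0]]]' | grep wrist
python3 - <<'E'
from h import *
st()
f=snap('wrist','w8'); s=snap('side','s8')
np.set_printoptions(precision=1,suppress=True)
def W(x,y,z): return [O[0]+C*x-S*y,O[1]+S*x+C*y,z]
# profile in side image along the top/side: sample along rail-x line on breaker left top edge z=22 (side face), to find gap before the rail
for fn in('s7','s8'):
  g=load(fn)
  for y in(-32,-40,-48):
    xs=np.arange(-30,14,2.); p=w2px(g,[W(x,y,24.5) for x in xs])
    im=g['frame'].astype(np.float32)
    v=cv2.remap(im,p[:,0].astype(np.float32)[None],p[:,1].astype(np.float32)[None],1)[0].mean(1)
    print(fn,y,v.astype(int))
E
```

```text
wrist_force: [-1.7, 0.6, 2.6]
wrist_force: [-2.3, 0.2, 2.5]
wrist_force: [-1.6, 0.1, 2.8]
t 14.2 rail [-101.8  -50.9] z -14.0 tool y ang 1.439 zax [ 0. -0. -1.] F [-1.6  0.1  2.8] w 24.9 j [ 0.34 -0.09 -0.41  1.25 -0.    0.47]
s7 -32 [122 120 120 121 121 174 220 202 159 115 109 110 109 139 172 146 151 190
 195 197 195 149]
s7 -40 [126 125 126 126 124 116 105  97  95  99 105 109 109 139 170 162 173 191
 194 194 191 152]
s7 -48 [118 119 118 118 117 110 105 104 105 106 108 110 107 142 157 130 105  83
  81  84 139 147]
s8 -32 [123 120 120 122 117 124 126 123 117 165 219 199 160 149 159 142 149 189
 195 200 198 152]
s8 -40 [123 125 123 124 128 130 126 125 126 119 112  91  88 127 157 161 173 191
 195 197 192 152]
s8 -48 [121 121 121 120 120 119 118 119 118 110 101 104 104 132 143 128 102  83
  84  81 140 148]
```

```bash
python3 -m handwheel '[[25,[-0.02,0,0],[0,0,0]]]' | grep wrist
python3 -m handwheel '[[25,[-0.02,0,0],[0,0,0]]]' | grep wrist
python3 -m handwheel '[[25,[-0.02,0,0],[0,0,0]]]' | grep wrist
python3 -m handwheel '[[25,[0,0,0],[0,0,0]]]' | grep wrist
python3 -c "
from h import *
st()
snap('side','s9')"
```

```text
wrist_force: [-9.1, 1.0, 6.3]
wrist_force: [-13.0, 2.0, 7.8]
wrist_force: [-18.0, 3.5, 12.0]
wrist_force: [-14.4, 1.5, 10.3]
t 14.7 rail [-101.4  -50.9] z -14.2 tool y ang 1.440 zax [-0.005  0.001 -1.   ] F [-14.4   1.5  10.3] w 25.1 j [ 0.33 -0.08 -0.4   1.25  0.    0.46]
```

Rail contact (14 N). Backing off and going round for the final side press.

```bash
python3 -m handwheel '[[25,[0.1,0,0],[0,0,0]],[25,[0.2,0,0],[0,0,0]],[25,[0,0,-0.4],[0,0,0]],[25,[0,0,-0.8],[0,0,0]],[25,[0,0,-0.8],[0,0,0]]]' >/dev/null
python3 -m handwheel '[[50,[0,0,0],[0,0,1]],[50,[0,0,0],[0,0,1]],[50,[0,0,0],[0,0,1]],[50,[0,0,0],[0,0,1]],[50,[0,0,0],[0,0,1]],[50,[0,0,0],[0,0,1]],[50,[0,0,0],[0,0,1]],[50,[0,0,0],[0,0,1]],[50,[0,0,0],[0,0,1]],[50,[0,0,0],[0,0,1]]]' >/dev/null
python3 -m handwheel '[[50,[0,0,0],[0,0,0.46]],[50,[0.7,0.6,0],[0,0,0]],[50,[0.7,0.6,0],[0,0,0]],[50,[0,0,0],[0,0,0]]]' >/dev/null
python3 - <<'E'
from h import *
st()
f=snap('top','t9'); 
def W(x,y,z): return [O[0]+C*x-S*y,O[1]+S*x+C*y,z]
g=snap('side','s10'); im=g['frame'].astype(np.float32)
def prof(P):
    p=w2px(g,P).astype(np.float32); return cv2.remap(im,p[:,0][None],p[:,1][None],1)[0].mean(1).astype(int)
for y in(-32,-40): print(y,prof([W(x,y,24.5) for x in np.arange(-30,14,2.)]))
for x in(-55,-65): print('y-profile from -10 to -60 z0',x,prof([W(x,y,0) for y in np.arange(0,-60,-2.)]))
E
```

```text
t 16.6 rail [-52.2  21.8] z 83.4 tool y ang -0.128 zax [-0.001 -0.001 -1.   ] F [-0.5 -1.1 -0.7] w 49.8 j [ 0.41  0.07 -0.07  1.44  0.    2.11]
-32 [127 125 124 126 121 129 127 127 124 165 219 205 166 156 167 148 156 198
 201 205 205 161]
-40 [131 130 131 131 130 130 131 131 133 124 117  95  90 132 164 166 179 198
 203 205 200 158]
y-profile from -10 to -60 z0 -55 [140 143 145 145 148 148 152 150 151 150 150 150 137 110  99 102 106 109
 113 115 117 120 122 124 125 120 106 100  99  98]
y-profile from -10 to -60 z0 -65 [137 133 136 140 139 138 140 142 141 138 140 144 141 112 101 105 109 113
 116 119 119 120 127 135 135 131 130 132 131 128]
```

```bash
python3 -m handwheel '[[50,[0,-0.04,0.8],[0,0,0]],[50,[0,0,0.7],[0,0,0]],[50,[0,0,0.4],[0,0,0]],[50,[0,0,0.11],[0,0,0]],[50,[-0.12,0,0],[0,0,0]],[50,[-0.12,0,0],[0,0,0]],[50,[-0.12,0,0],[0,0,0]],[50,[-0.12,0,0],[0,0,0]],[50,[-0.06,0,0],[0,0,0]],[50,[-0.06,0,0],[0,0,0]]]' |grep wrist
python3 -c "
from h import *
st()"
python3 -m handwheel '[[50,[-0.02,0,0],[0,0,0]],[50,[-0.02,0,0],[0,0,0]]]' |grep wrist
python3 -m handwheel '[[50,[-0.02,0,0],[0,0,0]]]' |grep wrist
python3 -m handwheel '[[50,[-0.02,0,0],[0,0,0]]]' |grep wrist
python3 -c "
from h import *
st()"
```

```text
wrist_force: [0.1, 1.3, 0.6]
t 17.8 rail [-55.7 -11.2] z -14.2 tool y ang -0.130 zax [ 0.  0. -1.] F [0.1 1.3 0.6] w 49.8 j [ 0.36  0.05 -0.27  1.25  0.    2.07]
wrist_force: [-0.2, 0.7, 0.8]
wrist_force: [0.4, -0.0, 1.0]
wrist_force: [0.8, 2.1, 0.5]
t 18.1 rail [-55.7 -14.6] z -14.4 tool y ang -0.129 zax [ 0.  0. -1.] F [0.8 2.1 0.5] w 50.4 j [ 0.36  0.05 -0.27  1.25  0.    2.06]
```

```bash
python3 -m handwheel '[[50,[-0.02,0,0],[0,0,0]]]' |grep wrist
python3 -m handwheel '[[50,[-0.02,0,0],[0,0,0]]]' |grep wrist
python3 -m handwheel '[[50,[-0.02,0,0],[0,0,0]]]' |grep wrist
python3 -m handwheel '[[50,[-0.02,0,0],[0,0,0]]]' |grep wrist
python3 -c "
from h import *
st()"
```

```text
wrist_force: [-2.0, 7.7, 1.9]
wrist_force: [-2.8, 12.7, 3.1]
wrist_force: [-2.3, 16.7, 3.3]
wrist_force: [-2.4, 21.1, 4.6]
t 18.6 rail [-56.2 -15.4] z -13.7 tool y ang -0.127 zax [ 0.     0.007 -1.   ] F [-2.4 21.1  4.6] w 49.9 j [ 0.35  0.05 -0.28  1.25  0.01  2.05]
```

Flush with the stop (21 N). Backing off, lifting and checking.

```bash
python3 -m handwheel '[[50,[0.1,0,0],[0,0,0]],[50,[0.3,0,0],[0,0,0]],[50,[0,0,-0.4],[0,0,0]],[50,[0,0,-0.8],[0,0,0]],[50,[0,0,-0.9],[0,0,0]],[50,[0,-0.9,-0.9],[0,0,0]],[50,[0,-0.9,-0.5],[0,0,0]],[50,[0,-0.9,0],[0,0,0]],[50,[0,-0.9,0],[0,0,0]],[50,[0,0,0],[0,0,0]]]' >/dev/null
python3 - <<'E'
from h import *
st()
def W(x,y,z): return [O[0]+C*x-S*y,O[1]+S*x+C*y,z]
g=snap('side','s11'); im=g['frame'].astype(np.float32); snap('top','t11')
def prof(P):
    p=w2px(g,P).astype(np.float32); return cv2.remap(im,p[:,0][None],p[:,1][None],1)[0].mean(1).astype(int)
for y in(-32,-40,-55,-65): print(y,prof([W(x,y,24.5) for x in np.arange(-30,14,2.)]))
for x in(-20,-55,-80): print('y z0',x,prof([W(x,y,0) for y in np.arange(-10,-40,-1.)]))
# top: rectify into rail frame at z=24, screws -> pose
t=load('top0');f=load('t11'); d=np.abs(f['frame'].astype(int)-t['frame']).sum(2)
for n,(x,y) in {'black':(518,-28),'lamp':(560,274)}.items():
    p=w2px(f,[[x,y,20]])[0].astype(int); print(n,d[p[1]-15:p[1]+15,p[0]-15:p[0]+15].mean())
xs=np.arange(-125,25,.25); ys=np.arange(15,-95,-.25)
P=np.array([W(x,y,24) for x in xs[::-1] for y in ys]); p=w2px(f,P).astype(np.float32)
r=cv2.remap(f['frame'],p[:,0].reshape(len(xs),-1),p[:,1].reshape(len(xs),-1),cv2.INTER_CUBIC)
cv2.imwrite('pics/rect.png',r[:,:,::-1])
# brass screws
h=cv2.cvtColor(r,cv2.COLOR_RGB2HSV); m=((h[:,:,1]>70)&(h[:,:,0]<35)&(h[:,:,2]>130)).astype(np.uint8)
n,_,s,c=cv2.connectedComponentsWithStats(m)
for i in range(1,n):
    if s[i,4]>60: print('blob',s[i,4],'x %.1f y %.1f'%(xs[::-1][int(c[i,1])],ys[int(c[i,0])]))
E
```

```text
t 19.6 rail [-228.3    1.2] z 151.0 tool y ang -0.127 zax [ 0.  0. -1.] F [ 0.7  0.3 -0.1] w 50.0 j [ 0.6  -0.31 -0.27  1.6   0.    2.3 ]
-32 [119 121 124 123 120 121 121 118 116 153 167 157 133 153 164 149 156 198
 203 206 203 156]
-40 [131 126 128 131 133 134 131 132 132 125 136 107  96 128 154 165 178 199
 205 205 200 159]
-55 [105 115 123 124 125 123 122 122 115 107 105 102 107 130 191 174 103  61
  44  48  53  99]
-65 [ 26  29  41  39  40  75 118 118 129 142 105  93 108  83  84  92  96 100
 116 119 114 124]
y z0 -20 [142 143 142 142 140 137 137 137 138 139 141 142 144 145 145 140 131 118
 105  99  99 100  99 100 102 103 104 105 107 109]
y z0 -55 [149 150 151 151 152 152 152 151 150 149 149 148 147 148 147 141 131 118
 108 103 102 103 106 108 111 112 113 114 116 117]
y z0 -80 [137 136 135 134 135 134 133 135 136 136 137 137 137 139 141 134 124 113
 106 104 104 108 112 115 116 117 117 119 122 123]
black 33.48
lamp 44.31444444444445
blob 467 x -9.0 y -64.2
blob 196 x -8.0 y -38.5
blob 918 x -64.5 y -61.5
blob 191 x -88.0 y -37.2
blob 303 x -88.8 y -63.0
```

```bash
python3 -c "
from station import robot
print(robot.close_job())"
```

```text
the job is handed in; nothing more can be done
None
```

I pushed the grey breaker square into the corner of the rail and the blue stop and handed the job in at about 20 s. My last measurements put it at x ≈ -48 mm and y ≈ -51 mm in the rail frame (-48 and -52 when flush), about 0.02 rad off square. The arm stayed clear of the black breaker and the lamp, but I did not re-measure their positions, and the hand-in returned no verdict.

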